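# Set the bottle label gauge to its marker

### The job

Set up the label gauge for the next bottle size: push the loose white foot stop down into the recess of the gauge's base until it is seated flush, and let go of it. Then squeeze in the lock button on the side of the gauge arm's head to release the arm, slide the arm out until its pointer lines up with the line on the brass marker (without shifting the marker), and finish holding it there with the button still squeezed in. Leave the bottle, the cup and the eraser alone.

Things in the scene. Friction and masses are not known exactly. Their poses are not given: they have to be found in the camera images.
- gauge: Label gauge, bolted to the desk. Origin at desk height, z up. Own axes: grey base plate x -50..60, y -190..175 mm, 20 mm high; dark sleeve 34 mm square over y -190..-85, top at z 78; the arm slides out of it along +y, axis at x 0, z 61 mm. Toothed rib under the head: top z 32 mm. Scale strip with ticks every 10 mm: x 30..60, y -20..98, top z 23 mm.
- recess (a point): Centre of the mouth of the rectangular recess at the +y end of the gauge's plate, level with the plate's top (20 mm above the desk). The recess is 63 mm (gauge x) by 49 mm (gauge y), 15 mm deep, chamfered: its floor is 5 mm above the desk. Axes are the gauge's.
- foot_stop: Loose white foot stop, 80-180 g: foot 60 mm (own x) by 46 mm (own y) by 15 mm high, with an upright grip block on its middle, 40 mm (x) by 16 mm (y), top 52 mm above the underside. Origin: centre of the underside, z up. A half turn makes no difference. Seated, it rests on the recess floor, foot flush with the plate, its x along the gauge's x, 1.5 mm play each side.
- gauge_arm (a joint): How far the arm is out, in m: 0 fully in, 0.095 fully out, growing along the gauge's +y; starts at 0 to 0.002. With the lock button out a toothed catch (10 mm pitch, 2 mm play) holds it fast; with the button at least 3 mm in it slides with about 1.5 N of friction and stays put.
- head_center (a point): Centre of the aluminium head block at the arm's outer end, 34 mm (gauge x) by 45 mm (gauge y) by 48 mm high, centre 61 mm above the desk. Moves with the arm. The lock button is in the middle of its +x face, the -x face is plain: a pinch across the head along the gauge's x, centred here, presses the button.
- lock_button (a joint): How far the lock button is pressed, in m: 0 out, 0.005 fully in (along the gauge's -x). Black round stub, 20 mm diameter, 8 mm proud of the head's +x face: head and button measure 42 mm across when it is out, 37 mm when in. Its spring needs 8 N to start, 11 N fully in; let go, it springs out and locks the arm again.
- pointer_tip (a point): Tip of the arm's thin steel pointer blade (3 mm wide along y), which sticks out along the gauge's +x over the scale strip from the head's nose, 30.5 mm ahead (gauge +y) of the head's centre. Tip at gauge x 42 mm, 41 mm above the desk. Moves with the arm.
- marker_line (a point): Middle of the dark line across the top of the brass marker on the scale strip (26 mm in gauge x, 12 mm in gauge y, top 33 mm above the desk; the pointer passes 6 mm above it). It is set 35 to 85 mm ahead of the pointer's fully-in place and must not be shifted. The arm is set right when tip and line have the same gauge y.
- beer_bottle: Bystander: brown bottle, 62 mm diameter, 200 mm high, standing. Origin at the centre of its foot.
- pen_mug: Bystander: open steel cup, 76 mm diameter, 90 mm high, standing. Origin at the centre of its foot.
- eraser: Bystander: blue eraser 55 x 22 x 13 mm, lying. Origin at the centre of its underside.
Mind the look-alikes: they are no part of the job. Several things look just like the foot_stop: the one meant starts farthest from the robot's base.

How it is judged:
By the outcome, as a careful person would: the job done as asked, in the order asked, and still so for the second after the job is handed in, while the arm keeps its last pose, push and grip.
It also fails if it takes over 48 s, if anything falls off the work surface, if the arm or the gripper's body presses on something with over 40 N, if the wrist force passes 120 N, or if a joint passes its speed limit or range.

### The arm

A 6-joint arm with a two-finger parallel gripper is mounted at the origin on the work surface. World frame = base frame: x ahead of the robot, y to its left, z up, the work surface at z = 0. Lengths are in m, angles in rad, forces in N, time in s.
With the tool pointing down it reaches from about 0.25 to 0.775 m from the base axis. Payload 4 kg.
Tool frame: the origin (TCP) lies on the mounting face of the last link; the fingertips stand 199 mm ahead of it and the grasp point (between the pads) lies 180 mm ahead of it; z points along the fingers, y is the line along which they close (so a half turn about z gives the same grasp; the last joint's range is limited). The gripper opens to 94 mm and grips with 3 to 60 N. Pads are 16 mm wide; open, the fingers measure 119 mm over their backs; the gripper's body (75 mm by 177 mm) begins 78 mm behind the grasp point.
Start: joints at [-1.245, 0.087, 1.371, -0, 1.684, -0.103], TCP at [0.229, -0.5, 0.405] pointing down, gripper open.
Joint ranges: [-3.1, 3.1], [-0.76, 2.03], [0.27, 2.55], [-1.08, 4.22], [0.17, 2.65], [-2.57, 2.57]. Speed limits (rad/s): [2.79, 2.79, 3.14, 3.14, 3.14, 3.14].

### API

Orientations are given as [roll, pitch, yaw] about the fixed x, y, z axes, in that order (R = Rz(yaw) Ry(pitch) Rx(roll)).
In Python, from workcell import r gives the robot as it stands. Calls block until the motion is done:
- r.reach(position, orientation): joint-space move of the TCP to a pose.
- r.move_linear(position, frame=None, max_speed=0.15, f_stop=None): straight line of the TCP; frame=None keeps the orientation; max_speed is the mean speed in m/s. With f_stop (N) it stops when the force on the tool has changed by that much, and returns True; else False.
- r.move_j(angles): joint-space move.
- r.command_gripper(opening, force=None): finger opening in m; force is the grip in N (None keeps the last); returns when the fingers have stopped.
- r.dwell(seconds).
- r.solve_ik(position, orientation): joint angles nearest the present ones, or None.
- r.get_image(name): name is "side" or "top" or "wrist"; returns the picture (420x560x3 uint8, red, green, blue); there is no depth.
- r.camera_info(name): a dict with "camera_matrix" (3x3 intrinsics, pixels), "dist_coeffs" ([k1, k2, p1, p2, k3] as OpenCV has them; the pictures are not rectified), "rvec" (rotation vector, rad) and "tvec" (3), from world to camera coordinates, as OpenCV has them. Camera axes: x right, y down, z forward; pixel columns grow to the right and rows downward; lengths in m; the calibration is good to about 2 mm. A picture is of the moment at which its call begins: read the wrist's pose just before it. camera_info takes no time and is no camera call; for the wrist camera it gives the pose at the moment of the call.
A pose or a line that the arm cannot do raises r.IKError and nothing moves.
- r.job_done(): hands the job in; it is judged then, once.
Trained networks look in the newest picture that a camera, given by its name, has taken for a name from the list of things; names that differ only in an ending like _2 or _b are one class to them, and where a whole thing is asked for, a point or a joint stands for the part that bears it (a point fixed in the world has none). Each returns a list of dicts, best first, with "conf" (0 to 1); they miss things now and then, are a little off and sometimes report something else, mostly with a low value. They report only what shows in the picture. A call takes as long as a camera call. They do not tell look-alikes from the thing itself.
- r.trace(name, camera): "mask" (420x560 bool, what is visible of it) and "box" ([left, top, right, bottom] in pixels, round what is visible of it).
- r.place_of(name, camera): "pixel" ([column, row] in pixels: a listed point, or the origin of a listed thing).
Readings, each from a call of its own:
- r.current_time_s(): time.
- r.current_joint_pos(): joint angles.
- r.current_qvel(): joint speeds.
- r.current_effort(): joint torques, N m.
- r.current_ee_pos(): TCP position.
- r.current_tcp_rot(): TCP orientation.
- r.current_force(): force on the tool from outside, world axes, zero at the start.
- r.current_torque(): the same for the moment, N m.
- r.current_grip_width(): finger opening in m.
- r.current_finger_force(): force on a finger pad.
Only numpy, scipy, OpenCV 4.12 (cv2) and the standard library are available. Lean on these libraries where they do the work, as an engineer would, in place of code of your own. Each camera call takes 0.05 s, during which the arm holds its last target. There are 200 camera calls.

## Working session

There is one attempt and no reset: what is moved stays moved. The work goes in short steps, each a Python script; the robot and the scene stay as the last script left them, time stands still between calls to the robot, and variables do not carry over. Pictures are saved under pics/ and viewed, at most 10 in all, crops included, and the job is handed in when it is done.

```bash
mkdir -p pics
cat > h.py <<'E'
import numpy as np, cv2
from workcell import r
def cam(n):
    c=r.camera_info(n); R=cv2.Rodrigues(np.array(c["rvec"],float))[0]; return np.array(c["camera_matrix"],float),np.array(c["dist_coeffs"],float),R,np.array(c["tvec"],float).ravel()
def ray(n,px,c=None):
    K,d,R,t=c or cam(n); u=cv2.undistortPoints(np.array([[px]],float),K,d)[0,0]
    return -R.T@t, R.T@np.array([u[0],u[1],1])
def at_z(n,px,z,c=None):
    o,v=ray(n,px,c); return o+v*(z-o[2])/v[2]
def proj(n,P,c=None):
    K,d,R,t=c or cam(n); return cv2.projectPoints(np.atleast_2d(np.array(P,float)),cv2.Rodrigues(R)[0],t,K,d)[0][:,0]
def tri(obs):
    A=np.zeros((3,3));b=np.zeros(3)
    for o,v in obs:
        v=v/np.linalg.norm(v);M=np.eye(3)-np.outer(v,v);A+=M;b+=M@o
    return np.linalg.solve(A,b)
def save(n,f): 
    im=r.get_image(n); cv2.imwrite(f"pics/{f}.png",im[:,:,::-1]); return im
E
python3 - <<'E'
from h import *
a=save("top","top1");b=save("side","side1")
Z={"recess":.02,"foot_stop":0,"head_center":.061,"pointer_tip":.041,"marker_line":.033,"gauge":0,"beer_bottle":0,"pen_mug":0,"eraser":0}
for n,z in Z.items():
  for c in("top","side"):
    for q in r.place_of(n,c)[:5]:
        print(n,c,round(q["conf"],2),np.round(q["pixel"],1),np.round(at_z(c,q["pixel"],z),4))
cv2.imwrite("pics/both.png",np.hstack([cv2.resize(x,(400,300)) for x in(a,b)])[:,:,::-1])
E
```

```text
recess top 0.64 [247.1 174.6] [0.6015 0.0933 0.02  ]
recess side 0.75 [311.9 209.7] [0.6065 0.0668 0.02  ]
recess side 0.49 [337.7 219.6] [0.6688 0.0156 0.02  ]
foot_stop top 0.8 [238.1 236. ] [0.4274 0.1208 0.    ]
foot_stop top 0.77 [268.6 268.8] [0.3334 0.0342 0.    ]
foot_stop top 0.65 [399.3 183.8] [ 0.5743 -0.3476  0.    ]
foot_stop side 0.92 [210.4 200.5] [0.3247 0.1591 0.    ]
foot_stop side 0.87 [215.  230.4] [0.3441 0.0097 0.    ]
foot_stop side 0.56 [249.  208.3] [0.4351 0.1125 0.    ]
head_center top 0.8 [305.8 158.3] [ 0.6379 -0.0728  0.061 ]
head_center side 0.94 [331.7 223.9] [ 0.6356 -0.0621  0.061 ]
pointer_tip top 0.71 [290.9 147.9] [ 0.673  -0.0324  0.041 ]
pointer_tip side 0.7 [344.1 227.4] [ 0.671  -0.0503  0.041 ]
marker_line top 0.58 [281.9 147. ] [ 0.678  -0.0069  0.033 ]
marker_line side 0.54 [338.9 218.9] [ 6.678e-01 -2.000e-04  3.300e-02]
gauge top 0.72 [291.1 170.7] [ 0.6156 -0.0331  0.    ]
gauge top 0.5 [282.3 145.9] [ 0.6898 -0.0083  0.    ]
gauge side 0.92 [324.6 237.3] [ 0.627  -0.0345  0.    ]
beer_bottle top 0.73 [148.7 173.5] [0.6124 0.3834 0.    ]
beer_bottle side 0.83 [299.1 163.3] [0.6078 0.3832 0.    ]
pen_mug side 0.84 [322.1 339.2] [ 0.5686 -0.3689  0.    ]
pen_mug side 0.19 [342.9 228.1] [0.6825 0.0041 0.    ]
eraser top 0.48 [385.7 247.4] [ 0.3903 -0.3011  0.    ]
eraser side 0.81 [228.  316.1] [ 0.3834 -0.2967  0.    ]
```

View pics/top1.png

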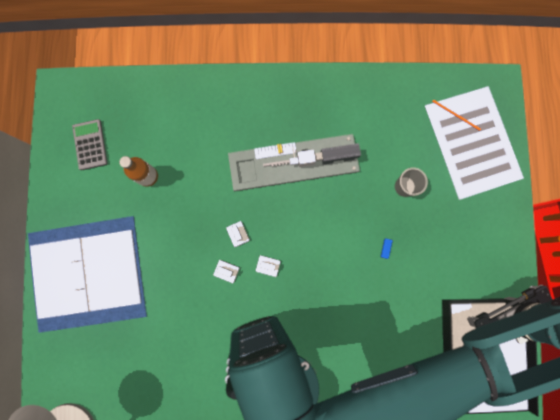

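View pics/side1.png

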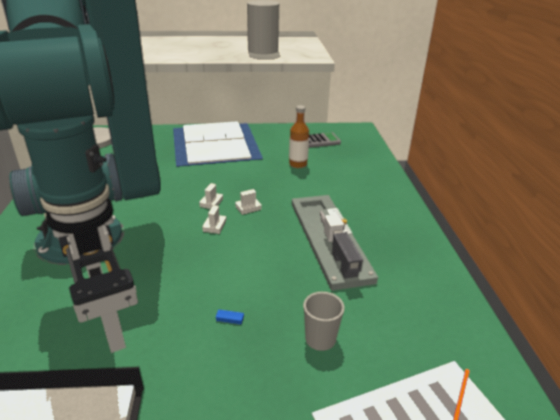

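The three look-alikes show at top pixels (237,234), (226,271) and (268,266), which is 0.45, 0.36 and 0.34 m from the base. The farthest is (237,234) at about (0.43, 0.12), so that is the one meant. I'll confirm it with a crop and move the wrist camera above it.

Run:
```python
from h import *
im=cv2.imread("pics/top1.png")[120:300,200:400]
cv2.imwrite("pics/crop.png",cv2.resize(im,None,fx=4,fy=4,interpolation=cv2.INTER_CUBIC)[:600])
print(r.current_tcp_rot())
r.reach([0.46,0.07,0.46],[np.pi,0,np.pi/2])
im=save("wrist","w1")
c=cam("wrist"); print(-c[2].T@c[3], c[2][2], r.current_time_s(), r.current_joint_pos())
Z={"recess":.02,"foot_stop":0,"head_center":.061,"pointer_tip":.041,"marker_line":.033,"gauge":0}
for n,z in Z.items():
    for q in r.place_of(n,"wrist")[:5]:
        print(n,round(q["conf"],2),np.round(q["pixel"],1),np.round(at_z("wrist",q["pixel"],z,c),4))
```

```text
[3.14146993e+00 1.27323447e-06 4.28781862e-01]
[0.46127354 0.13703426 0.44049554] [-0.00152569 -0.23524549 -0.97193479] 3.2583 [ 2.76018087e-02 -1.06424834e-01  1.45448538e+00 -1.89027975e-04
  1.79388899e+00  2.90779524e-02]
recess 0.78 [413.9 154.9] [0.6167 0.0954 0.02  ]
foot_stop 0.94 [191.5 200.3] [0.3427 0.0354 0.    ]
foot_stop 0.63 [173.2 105.5] [0.3272 0.1535 0.    ]
foot_stop 0.6 [263.8 132.6] [0.4368 0.1204 0.    ]
pointer_tip 0.67 [455.  264.1] [ 0.6722 -0.0362  0.041 ]
marker_line 0.68 [453.5 238.3] [ 0.6703 -0.0054  0.033 ]
gauge 0.65 [413.1 251.5] [ 0.6341 -0.0352  0.    ]
```

View pics/crop.png

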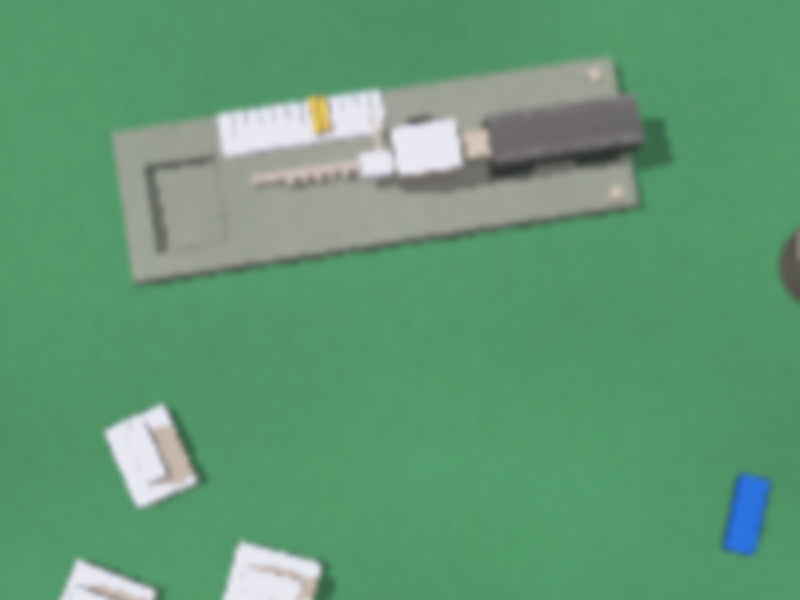

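View pics/w1.png

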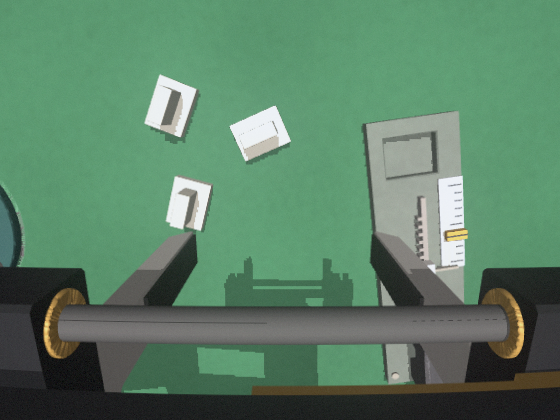

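The crop shows three white stops. The one at top pixel (237,234), wrist pixel (262,134), is nearest the gauge and farthest from the base, so it is the one to take. The gauge's +y end with the recess is at wrist (410,155), and the marker is at (456,235).

```bash
cat >> h.py <<'E'
from scipy.optimize import minimize
def box(x0,x1,y0,y1,z0,z1): return np.array([[x,y,z] for x in(x0,x1) for y in(y0,y1) for z in(z0,z1)])
STOP=[box(-.03,.03,-.023,.023,0,.015),box(-.02,.02,-.008,.008,.015,.052)]
def tf(P,p,z=0):
    c,s=np.cos(p[2]),np.sin(p[2]); return np.c_[P[:,0]*c-P[:,1]*s+p[0],P[:,0]*s+P[:,1]*c+p[1],P[:,2]+z]
def fit_stop(mask,p0,c,boxes=STOP,z=0):
    S=4; ys,xs=np.nonzero(mask); l,t=xs.min()-15,ys.min()-15; w,h=xs.max()+15-l,ys.max()+15-t
    m=cv2.resize(np.pad(mask,30)[t+30:t+30+h,l+30:l+30+w].astype(np.uint8),None,fx=S,fy=S,interpolation=cv2.INTER_NEAREST)
    def cost(p):
        im=np.zeros_like(m)
        for B in boxes:
            q=(proj("",tf(B,p,z),c)-[l,t]+.5)*S
            cv2.fillConvexPoly(im,cv2.convexHull(q.astype(np.float32)).round().astype(np.int32),1)
        return 1-(im&m).sum()/((im|m).sum()+1e-9)
    best=min((minimize(cost,[p0[0],p0[1],a],method="Nelder-Mead",options=dict(initial_simplex=np.array([p0[0],p0[1],a])+np.array([[0,0,0],[.008,0,0],[0,.008,0],[0,0,.2]]))) for a in p0[2]),key=lambda s:s.fun)
    return best.x,best.fun
E
python3 - <<'E'
from h import *
c=cam("wrist")
for q in r.trace("foot_stop","wrist"):
    b=np.array(q["box"]); ctr=(b[:2]+b[2:])/2; print(q["conf"],b)
    if abs(ctr[0]-262)<25 and abs(ctr[1]-134)<25: print("stop",fit_stop(q["mask"],(.435,.12,[.1,.42,.8,-.5,1.6]),c))
g=0.1
r.reach([0.64,-0.06,0.40],[np.pi,0,np.pi/2+g])
save("wrist","w2"); c=cam("wrist")
Z={"recess":.02,"head_center":.061,"pointer_tip":.041,"marker_line":.033}
for n,z in Z.items():
    for q in r.place_of(n,"wrist")[:3]: print(n,round(q["conf"],2),np.round(q["pixel"],1),np.round(at_z("wrist",q["pixel"],z,c),4))
print(r.current_time_s())
E
```

```text
0.91 [231.8 106.  290.4 163.1]
stop (array([0.4327639 , 0.12030398, 0.40880637]), np.float64(0.027667745154394185))
0.9 [167.6 173.1 212.2 231.9]
0.86 [145.6  75.4 197.  137. ]
recess 0.93 [268.5  23.8] [0.6109 0.0956 0.02  ]
head_center 0.71 [277.8 209.6] [ 0.6371 -0.0747  0.061 ]
pointer_tip 0.85 [322.4 169.6] [ 0.6765 -0.0356  0.041 ]
marker_line 0.83 [321.8 133.8] [ 0.6726 -0.0019  0.033 ]
4.775
```

View pics/w2.png

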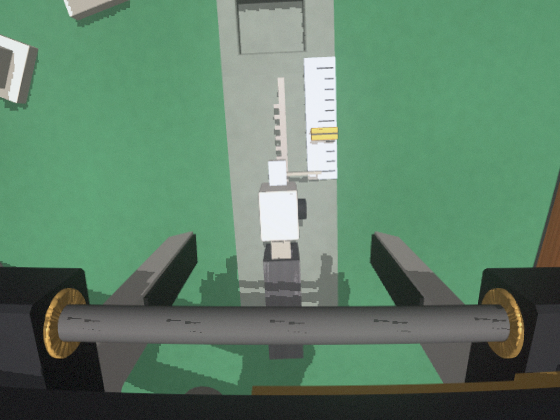

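The wrist view shows the head at (278,210), button (302,209), pointer tip about (322,174), marker (323,134) and recess (270,25). Next I'll take close views of the recess and the stop with the same tool-relative geometry, so camera bias cancels.

```bash
cat >> h.py <<'E'
def white_fit(im,c,roi,z,thr=165):
    l,t,R_,b=roi; m=(im[t:b,l:R_].min(2)>thr).astype(np.uint8)
    cnt=max(cv2.findContours(m,cv2.RETR_EXTERNAL,cv2.CHAIN_APPROX_NONE)[0],key=cv2.contourArea)[:,0]+[l,t]
    P=np.array([at_z("",p,z,c)[:2] for p in cnt],np.float32); return cv2.minAreaRect(P)
E
python3 - <<'E'
from h import *
c=cam("wrist"); im=cv2.imread("pics/w2.png")
print("strip",white_fit(im,c,(298,50,345,172),.023))
lo=[];hi=[]
for row in range(60,231,10):
    f=cv2.GaussianBlur(im,(3,3),0)[row].astype(int); gr=(f[:,1]-f[:,2])>40   # green excess
    p=[k for k in range(200,350) if not gr[k]]
    lo.append(at_z("",(p[0]-.5,row),.02,c)[:2]); hi.append(at_z("",(p[-1]+.5,row),.02,c)[:2])
for e in(lo,hi):
    v=cv2.fitLine(np.array(e,np.float32),cv2.DIST_HUBER,0,.01,.01).ravel(); print("edge",v, "yaw",np.arctan2(v[1],v[0])-np.pi/2)
g=.1; R0=np.array([.611,.0955])
r.reach([*(R0-.05*np.array([np.cos(g),np.sin(g)])),.36],[np.pi,0,g]); im=save("wrist","w3")
for q in r.place_of("recess","wrist"): print("recess",q["conf"],q["pixel"],at_z("wrist",q["pixel"],.02))
s=np.array([.4328,.1203]);a=.409
r.reach([*(s-.05*np.array([np.cos(a),np.sin(a)])),.36],[np.pi,0,a]); im2=save("wrist","w4"); c=cam("wrist")
for q in r.trace("foot_stop","wrist"):
    x=fit_stop(q["mask"],(*s,[a]),c); print("stop",q["conf"],q["box"],x)
print(r.current_time_s(), r.current_joint_pos())
cv2.imwrite("pics/w34.png",np.hstack([im[:260,120:520],im2[:260,120:520]])[:,:,::-1])
E
```

```text
strip ((0.6671923995018005, 0.017946802079677582), (0.038956351578235626, 0.1169876679778099), 6.340168476104736)
edge [ 0.14642271 -0.9892221   0.5788153  -0.01940488] yaw -2.9946418
edge [ 0.144844   -0.9894545   0.6882016   0.00628448] yaw -2.9962373
recess 0.93 [283.3, 138.0] [0.6129157  0.09524463 0.02      ]
stop 0.86 [289.1, 222.5, 361.2, 297.8] (array([0.4328, 0.1203, 0.409 ]), np.float64(1.0))
stop 0.77 [171.9, 189.3, 245.6, 262.7] (array([0.4328, 0.1203, 0.409 ]), np.float64(1.0))
stop 0.61 [256.5, 106.5, 310.5, 175.1] (array([0.43366416, 0.12034987, 0.41140263]), np.float64(0.02561650637196289))
7.3 [ 1.11204235e-01 -2.41062018e-01  1.76434256e+00 -9.91722559e-05
  1.61747191e+00  1.27400604e+00]
```

View pics/w34.png

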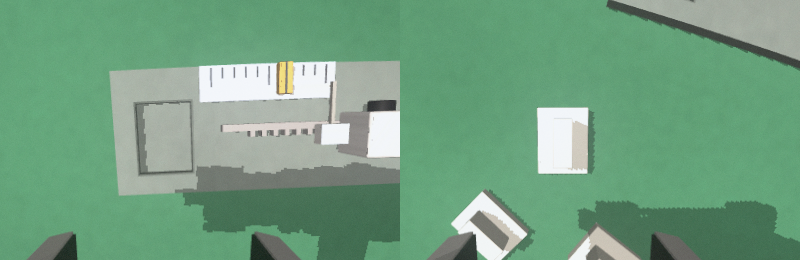

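Gauge yaw is 0.146, the recess mouth is at (0.613, 0.095) and the stop is at (0.4337, 0.1203) with yaw 0.411. Two views agree to about 1 mm. Grasping now and carrying to a hover above the recess.

Run:
```python
from h import *
a=.411; s=[.4337,.1203]
r.command_gripper(.05,20)
r.reach([*s,.29],[np.pi,0,a]); r.move_linear([*s,.219],max_speed=.15)
r.command_gripper(0,20); print("grip",r.current_grip_width(),r.current_finger_force())
r.move_linear([*s,.30],max_speed=.2)
R0=[.6129,.0952]; g=.146
r.reach([*R0,.285],[np.pi,0,g]); r.move_linear([*R0,.255],max_speed=.1)
print("grip",r.current_grip_width(),r.current_ee_pos(),r.current_force(),r.current_time_s())
im=save("wrist","w5"); c=cam("wrist")
d=im.copy()
for off in range(1):
    for (hx,hy,z,col) in((.0315,.0245,.02,(255,0,0)),(.03,.023,.036,(0,0,255))):
        P=tf(np.array([[-hx,-hy,z],[hx,-hy,z],[hx,hy,z],[-hx,hy,z]]),(*R0,g))
        cv2.polylines(d,[proj("",P,c).round().astype(int)],True,col,1)
cr=d[60:360,130:430]
cv2.imwrite("pics/w5c.png",np.hstack([cv2.resize(x[60:320,180:380],None,fx=2,fy=2,interpolation=cv2.INTER_CUBIC) for x in(im,d)])[:,:,::-1])
```

```text
grip 0.015539754169937968 20.000165104866028
grip 0.01615985359755565 [0.61212777 0.09550892 0.25493273] [ 0.70430714 -0.27131582 -0.31839876] 11.5833
```

View pics/w5c.png

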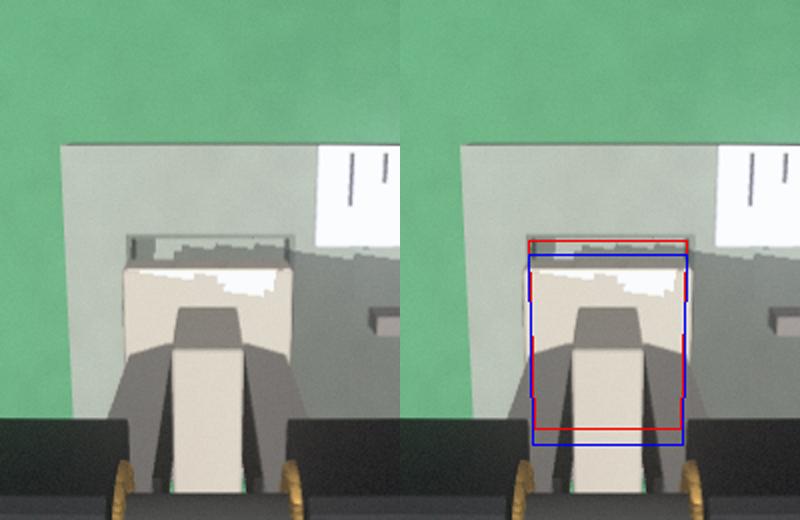

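The stop is held squarely over the recess. I'll measure the sub-pixel lateral offset between the foot's top face and the recess edges before lowering.

Run:
```python
from h import *
c=cam("wrist"); im=cv2.cvtColor(cv2.imread("pics/w5.png"),cv2.COLOR_BGR2GRAY).astype(float)
p=r.current_ee_pos(); g=r.current_tcp_rot(); print(p,g)
# predicted foot top face corners at actual tcp
t=(p[0],p[1],.146)
for z,hx,hy in((.051,.03,.023),(.036,.03,.023),(.02,.0315,.0245)):
    q=proj("",tf(np.array([[hx,hy,z],[hx,-hy,z]]),t if z>.03 else (.6129,.0952,.146)),c); print(z,q.round(1))
for row in(181,183,198,202,206):
    gx=np.gradient(im[row]); 
    k=[(i,round(gx[i])) for i in range(230,345) if abs(gx[i])>14]; print(row,k)
for col in(255,265,275,285,295,305,312):
    gy=np.gradient(im[:,col]); print(col,[(i,round(gy[i])) for i in range(165,205) if abs(gy[i])>12])
```

```text
[0.61255801 0.09543846 0.25567944] [ 3.14154731e+00 -8.28108492e-04  1.46481264e-01]
0.051 [[240.1 192.9]
 [326.  192.9]]
0.036 [[243.2 187.5]
 [322.9 187.6]]
0.02 [[244.  179.8]
 [323.  179.8]]
181 [(242, -20), (243, -20), (245, -30), (246, -22), (247, 18), (248, 22), (257, 28), (258, 22), (321, -26), (322, -36), (324, 28), (325, 19), (337, 31), (338, 22)]
183 [(242, -20), (243, -23), (245, -28), (246, -16), (247, 18), (248, 18), (257, 30), (258, 22), (270, -28), (271, -25), (274, 18), (286, -16), (287, -26), (295, 14), (306, -26), (307, -23), (317, 16), (321, -19), (322, -28), (324, 30), (325, 18)]
198 [(242, 18), (276, -18), (277, -16), (288, 16), (317, -17), (318, -16), (325, -29), (326, -37)]
202 [(242, 24), (292, 18), (316, -17), (317, -16), (325, -36), (326, -33)]
206 [(242, 20), (311, -18), (312, -16), (325, -40), (326, -31)]
255 [(176, -14), (177, -20), (193, 30), (194, 54), (195, 23), (196, -14)]
265 [(176, -14), (177, -14), (179, 18), (189, -24), (190, -20), (193, 30), (194, 55), (195, 29), (198, -18)]
275 [(176, -14), (177, -14), (179, 16), (183, -30), (184, -16), (193, 30), (194, 52), (195, 28), (199, -18)]
285 [(176, -12), (177, -14), (179, 16), (183, -14), (184, -27), (185, -15), (193, 30), (194, 52), (195, 28), (197, -18)]
295 [(176, -12), (177, -12), (179, 14), (182, -24), (183, -20), (193, 29), (194, 50), (195, 28)]
305 [(177, -14), (179, 14), (183, -12), (184, -26), (185, -13), (193, 29), (194, 52), (195, 28)]
312 [(179, 14), (181, -14), (182, -26), (183, -14), (193, 28), (194, 52), (195, 28), (204, -16)]
```

Run:
```python
from h import *
g=.146; R0=np.array([.6129,.0952])+.0009*np.array([np.cos(g),np.sin(g)])
r.move_linear([*R0,.242],max_speed=.06); print(r.current_ee_pos())
hit=r.move_linear([*R0,.2215],max_speed=.03,f_stop=12)
print(hit,r.current_ee_pos(),r.current_force(),r.current_torque(),r.current_grip_width(),r.current_time_s())
```

```text
[0.61359994 0.09529217 0.24117541]
True [0.61364364 0.09531325 0.22407503] [-0.52463887  0.27391246  3.48849074] [-0.03023485  0.06301776  0.03527183] 0.0160282861135816 12.5917
```

The stop bottomed at TCP z 0.224, exactly the expected seated height. I'll give it a firm press, release, verify, and move over the head.

Run:
```python
from h import *
g=.146; n=np.array([np.cos(g),np.sin(g)]); d=np.array([-n[1],n[0]])
p=r.current_ee_pos()
hit=r.move_linear([p[0],p[1],.2205],max_speed=.03,f_stop=22); print(hit,r.current_ee_pos(),r.current_force())
r.command_gripper(.04)
r.move_linear([p[0],p[1],.33],max_speed=.25)
H=n*.6223+d*-.165
r.reach([*H,.31],[np.pi,0,np.pi/2+g]); r.command_gripper(.07)
im=save("wrist","w6"); c=cam("wrist"); print(r.current_time_s(),r.current_ee_pos())
for nm,z in {"head_center":.061,"pointer_tip":.041,"marker_line":.033,"recess":.02,"foot_stop":.005}.items():
    for q in r.place_of(nm,"wrist")[:2]:
        w=at_z("",q["pixel"],z,c)[:2]; print(nm,round(q["conf"],2),np.round(q["pixel"],1),"gx",(w@n-.6208).round(4),"d",(w@d).round(4))
```

```text
False [0.61375913 0.09536051 0.22406913] [-5.68027212 -0.91266857 12.87372501]
16.325 [ 0.6396821  -0.07273232  0.31004058]
head_center 0.71 [280.9 226.1] gx 0.0006 d -0.1684
pointer_tip 0.64 [336.6 173.9] gx 0.0402 d -0.1357
marker_line 0.59 [341.6 125.4] gx 0.0439 d -0.1019
foot_stop 0.56 [280.9 154.1] gx 0.0003 d -0.1252
```

View pics/w6.png

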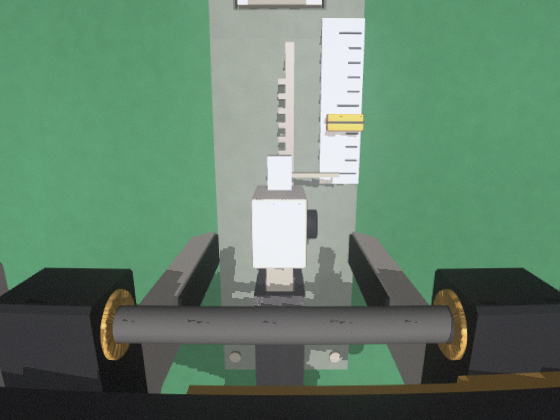

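The stop sits in the recess, with the white edge at the top of the image and the rim around it. The pointer is at about (325,175), the marker line at (345,122), and the fingers straddle the head. Pinching now and sliding most of the way.

Run:
```python
from h import *
g=.146; n=np.array([np.cos(g),np.sin(g)]); d=np.array([-n[1],n[0]])
c=cam("wrist"); a=at_z("",(325,175.5),.041,c)[:2]@d; b=at_z("",(345,122.3),.033,c)[:2]@d; print("ptr",a,"line",b,"delta",b-a)
H=n*.6223+d*-.1655
hit=r.move_linear([*H,.241],max_speed=.1,f_stop=10); print(hit,r.current_ee_pos(),r.current_force())
if not hit:
    r.command_gripper(0,25); print("w",r.current_grip_width(),r.current_finger_force(),r.current_force())
    p=r.current_ee_pos()[:2]
    hit=r.move_linear([*(H+d*.024),.241],max_speed=.04,f_stop=12); print(hit,(r.current_ee_pos()[:2]-p)@d,r.current_force(),r.current_grip_width())
    im=save("wrist","w7"); print(r.current_time_s())
    x=im[:250,150:450]; cv2.imwrite("pics/w7c.png",cv2.resize(x[40:250],None,fx=2.6,fy=2.6,interpolation=cv2.INTER_CUBIC)[:,:,::-1])
```

```text
ptr -0.13685023323794324 line -0.09972886015332943 delta 0.0371213730846138
False [ 0.64005359 -0.07326978  0.2416942 ] [0.10231644 0.32013129 0.45856627]
w 0.0367746713203349 25.00045895576477 [-5.30569475 -0.35165055  4.65260025]
False 0.024002406751930733 [-5.49183651 -0.07455682  2.50345501] 0.03697947929995956
18.8333
```

View pics/w7c.png

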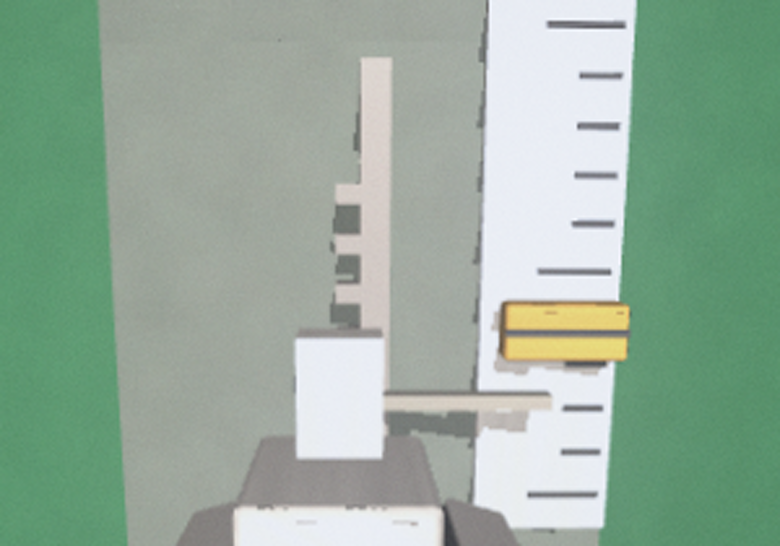

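Crop: the pointer blade's centre is at about (551,402), the marker line at (565,333), and the marker is undisturbed. I'll compute the remaining distance and close it.

Run:
```python
from h import *
g=.146; n=np.array([np.cos(g),np.sin(g)]); d=np.array([-n[1],n[0]])
o=lambda u,v:((u+.5)/2.6-.5+150,(v+.5)/2.6-.5+40)
def delta(pp,ll):
    c=cam("wrist"); a=at_z("",pp,.041,c)[:2]; b=at_z("",ll,.033,c)[:2]; print("ptr",a@d,a@n-.6208,"line",b@d,b@n-.6208); return (b-a)@d
D=delta(o(551,402),o(565,333.5)); print("delta",D)
p=r.current_ee_pos()[:2]
H=n*.6223+d*-.1655+d*(.024+D)
hit=r.move_linear([*H,.241],max_speed=.03,f_stop=12); r.dwell(.3); print(hit,(r.current_ee_pos()[:2]-p)@d,r.current_force(),r.current_grip_width())
im=save("wrist","w8")
for nm,z in {"pointer_tip":.041,"marker_line":.033}.items():
    for q in r.place_of(nm,"wrist")[:1]: print(nm,q["conf"],q["pixel"],at_z("wrist",q["pixel"],z)[:2]@d)
for f in [im]:
    x=f[120:230,290:420]; cv2.imwrite("pics/w8c.png",cv2.resize(x,None,fx=5,fy=5,interpolation=cv2.INTER_CUBIC)[:,:,::-1])
print(r.current_time_s())
```

```text
ptr -0.11252847604474463 0.04200844728571074 line -0.09971749739892258 0.0459798269586128
delta 0.01281097864582205
False 0.012757739287021138 [-5.05564795 -1.02783116  3.33958961] 0.03750796612938972
pointer_tip 0.93 [360.1, 192.2] -0.09864810205555678
marker_line 0.59 [362.4, 192.5] -0.10046660171612368
19.8583
```

View pics/w8c.png

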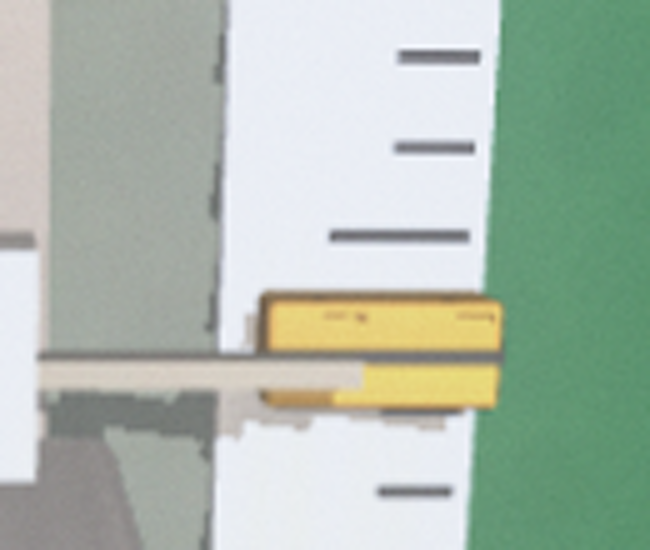

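Run:
```python
from h import *
g=.146; n=np.array([np.cos(g),np.sin(g)]); d=np.array([-n[1],n[0]])
c=cam("wrist"); im=cv2.imread("pics/w8.png").astype(int); gy=im.sum(2)/3
print("blade cols",[np.round(gy[186:202,k],0).astype(int).tolist() for k in(345,355)]); print("line",[np.round(gy[186:202,k],0).astype(int).tolist() for k in(370,380)])
o=lambda u,v:((u+.5)/5-.5+290,(v+.5)/5-.5+120)
for pp in(374.5,361,388): print(pp,at_z("",o(360,pp),.041,c)[:2]@d)
for ll in(357,): print(ll,at_z("",o(375,ll),.033,c)[:2]@d, at_z("",o(490,ll),.033,c)[:2]@d)
```

```text
blade cols [[186, 185, 184, 166, 130, 129, 176, 206, 208, 206, 207, 192, 160, 146, 140, 146], [187, 189, 189, 169, 132, 126, 177, 207, 208, 208, 205, 192, 160, 147, 137, 145]]
line [[187, 187, 187, 169, 133, 119, 138, 172, 188, 190, 192, 192, 190, 190, 177, 131], [188, 186, 186, 172, 129, 118, 135, 173, 191, 192, 190, 188, 189, 189, 180, 131]]
374.5 -0.09987878451193748
361 -0.09843303436167848
388 -0.10132975135132846
357 -0.09962741562270015 -0.09960399713135033
```

The pointer is within 0.3 mm of the line, the button is held in (pinch width 37 mm), and the marker hasn't moved (-99.6 against -99.7 mm). I'll do one numeric check of the stop, then hand in.

Run:
```python
from h import *
r.get_image("side"); c=cam("side")
e=proj("side",[.6137,.0953,.005],c)[0]; print("expected",e)
for q in r.place_of("foot_stop","side"): print(q["conf"],q["pixel"])
print(r.current_grip_width(),r.current_finger_force(),r.current_time_s())
ok=any(np.linalg.norm(np.array(q["pixel"])-e)<8 for q in r.place_of("foot_stop","side"))
print("seen",ok); 
if ok: r.job_done(); print("done")
```

```text
expected [312.7278448  208.60027991]
0.69 [215.0, 228.6]
0.65 [212.6, 200.7]
0.64 [313.0, 208.3]
0.03691173758375291 25.000621676445007 19.9583
seen True
the job is handed in; nothing more can be done
done
```

I handed the job in at 20 s of the 48 s allowed: the foot stop is seated in the recess and released, and the arm is out with its pointer within about 0.3 mm of the marker line. The lock button is still squeezed in (37 mm across the head), the marker did not shift in the wrist pictures, and I did not go near the bottle, cup or eraser.

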